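# Open the label printer's snap-fit cover and fit a fresh tape cassette

### The job

Load the tape cassette into the label printer: squeeze the two green tabs on the sides of the printer's dark cover together, lift the cover off and set it down gently, right way up and flat on the free counter; it stays off so that I can thread the tape. Then put the cassette into the open bay, cut corner to cut corner, and press it down until it sits flush with the printer's top. Leave the bowl and the bell where they are.

Things in the scene. Friction and masses are not known exactly. Their poses are not given: they have to be found in the camera images.
- printer: White desktop label printer, fixed. Origin on the counter under the centre of its cassette bay, z up; the body spans x = -98 (front: a panel sloping down to 36 mm, with screen and keys) to +60 mm and y = -62 to +62 mm. Its flat top (deck) is 54 mm above the counter. The bay is the recess under the cover.
- bay_floor (a point): Centre of the bay's floor, 36 mm above the counter, where the cassette's underside centre belongs; axes as the printer's. The bay is 68 mm (x) by 44 mm (y) and 18 mm deep, empty, its (+x, +y) corner filled off at 45 degrees.
- bay_mouth (a point): Centre of the bay's mouth, level with the deck, 54 mm above the counter. A leaf spring on each end wall (x = +/-34 mm) leans up to 4 mm into the bay. They keep a cassette that is only laid in 2 to 14 mm proud of home; a downward push of about 4 to 15 N takes it past them to the floor, where they grip it.
- cover: Dark grey snap-fit cover, 92 (x) x 54 (y) x 22 mm high, about 85 g, on the deck over the bay. Origin at the centre of its rim's underside, z up, axes as the printer's while on. Tongues and hooked tab legs reach 10 mm below the rim: freed, it lifts straight up and is clear after 12 mm; on the counter it stands on them, origin 10 mm up.
- tab_left (a joint): Inward travel in m of the cover's +y tab: 0 (out, hooked under the deck) to 0.005 (at its stop). Spring force 2 N at 0, 7 N at the stop; its hook is free beyond about 0.003. Squeezed to the stops, the tabs also serve to carry the cover.
- tab_right (a joint): The same for the cover's -y tab.
- tab_left_face (a point): Centre of the outer face of the cover's +y tab (green, ribbed, upright), 10 mm above the rim. The face is 28 mm wide (x) and reaches from 1 to 18 mm above the rim; the two faces are 64 mm apart at rest. The deck beside each is free and flat for 28 mm.
- tab_right_face (a point): The same for the cover's -y tab.
- cassette: Dark tape cassette flat on the counter left or right of the printer, 64 (x) x 40 (y) x 18 mm, about 70 g, its (+x, +y) corner cut at 45 degrees by 10 mm. Origin: centre of its underside, z up; yaw within 50 degrees of the printer's. Home in the bay its axes match the printer's and its 18 mm top is flush with the deck.
- rib (a point): Middle of the cassette's green finger rib, 25 mm above its underside, made to be gripped: along the cassette's x, 40 mm long, 12 mm thick (y), from 18 to 32 mm above the underside.
- free_spot (a point): A point on the counter at the right front, round which a patch of 0.12 x 0.12 m is always free.
- cacao_bowl: Small glazed oval bowl of cacao, 63 x 85 x 43 mm, loose, on the other side of the printer from the cassette. Origin under its centre.
- bell: Chrome counter bell, 80 mm across, 60 mm high, loose, at the left front. Origin under its centre.

How it is judged (in metres and radians):
On the way, in this order (a step that is already met when the one before it is completed fails the run):
1. both tabs are pressed in while the cover is still on the printer (value of joint each of tab_left, tab_right above 0.003 m and z of cover in the frame of printer below 0.058 m), for 0.1 s.
2. the cover stands right way up on the counter, let go (height (world z) of cover below 0.013 m and angle between cover's own z axis and vertical below 0.1 rad and contact force between cover and the fingers below 0.1 N), for 0.2 s.
At the end, for the whole second after the job is handed in: The cover stands right way up on the counter (origin 6 to 13 mm above it, tilted less than 0.1 rad), and the cassette is home in the bay: at most 1.8 mm above the bay floor, within 5 mm of its centre, tilted less than 0.05 rad and within 0.1 rad of the printer's direction; both at rest (height (world z) of cover between 0.006 and 0.013 m and angle between cover's own z axis and vertical below 0.1 rad and z of cassette in the frame of bay_floor below 0.0018 m and horizontal distance between cassette and bay_floor below 0.005 m and angle between cassette's own z axis and vertical below 0.05 rad and angle between the x axis of cassette and the x axis of printer, either way round below 0.1 rad and linear speed of each of cover, cassette below 0.02 m/s); the robot touches nothing.
It fails at once if the cover is dropped on the counter (it is falling faster than 0.5 m/s, untouched, close above it) (height (world z) of cover below 0.03 m and linear speed of cover above 0.5 m/s and contact force between cover and the fingers below 0.1 N).
It fails at once if the bowl or the bell is pushed more than 30 mm away (distance of any of cacao_bowl, bell from where it was at the start of the episode above 0.03 m).
It also fails if it takes over 64 s, if anything falls off the work surface, if the arm or the gripper's body presses on something with over 40 N, if the wrist force passes 120 N, or if a joint passes its speed limit or range.

### The arm

A 6-joint arm with a two-finger parallel gripper is mounted at the origin on a cart in front of the work surface, level with it; the furniture and walls round the work are solid. World frame = base frame: x ahead of the robot, y to its left, z up, the work surface at z = 0. Lengths are in mm, angles in rad, forces in N, time in s.
With the tool pointing down it reaches from about 375 to 925 mm from the base axis. Payload 5.7 kg.
Tool frame: the origin (TCP) lies midway between the tips of the shut fingers; the grasp point (between the pads) lies 19 mm behind it; z points along the fingers, y is the line along which they close (so a half turn about z gives the same grasp; the last joint's range is limited). The gripper opens to 88 mm and grips with 3 to 60 N. Pads are 20 mm wide; open, the fingers measure 115 mm over their backs; the gripper's body (75 mm by 178 mm) begins 61 mm behind the grasp point.
Start: joints at [1.011, 0.359, 1.51, -0, 1.272, -0.115], TCP at [258.153, 541.586, 189.123] pointing down, gripper open.
Joint ranges: [-2.97, 2.97], [-1.01, 2.36], [0.21, 2.38], [-0.96, 4.11], [0.2, 2.71], [-2.98, 2.98]. Speed limits (rad/s): [2.39, 2.39, 3.14, 3.14, 3.14, 3.14].

### API

Orientations are given as a 3x3 rotation matrix whose columns are the frame's x, y, z axes.
In Python, from station import arm gives the robot as it stands.
- The arm moves only by the tool step_arm, never from a script. Its arguments are lists of equal length, an entry for each row: "hand": the opening, from 0 (shut) to 1 (fully open); "travel": the shift along the world's x, y, z in mm, a list of three; "dr": the turn, a rotation vector about the world's x, y, z in degrees, a list of three. In form: {"hand": [hand, ...], "travel": [[tx, ty, tz], ...], "dr": [[ax, ay, az], ...]}. A call has 1 to 12 rows; each row shifts and turns the commanded pose from where the row before left it; what a row does not reach is not made up. A row lasts 1/8 s, in which the tool goes at most 62.5 mm and 10.7 degrees, less where a joint would pass 70% of its speed; a pose out of reach is approached as far as the arm can. A call is refused whole if a number of a shift passes 62.5 or a number of a turn 10.7, either way. A call with a gripper value outside its range is refused whole. The fingers move at their own pace and stop on an object; the grip force is fixed at half the most. Time passes only in rows, so rows that do not move let the fingers close. It gives the time, the measured TCP pose, the force, the opening and the grip force at its end, in the units of the state.
- arm.read_state(): the state, without advancing time (a new reading comes with each control period).
- arm.get_image(name): name is "side" or "top"; returns the picture (400x640x3 uint8, red, green, blue); there is no depth.
- arm.camera_model(name): a dict with "fx", "fy", "cx", "cy" (pixels), "k1" (the pictures are not rectified: a ray, as slopes to the right and down, at radius r is drawn at 1 + k1 r^2 times it, then the intrinsics apply), "rvec" (rotation vector, rad) and "tvec" (3), from world to camera coordinates, as OpenCV has them. Camera axes: x right, y down, z forward; pixel columns grow to the right and rows downward; lengths in mm; the calibration is good to about 2 mm. A picture is of the moment at which its call begins. camera_model takes no time and is no camera call.
- arm.close_job(): hands the job in; it is judged then, once.
The state is a dict: "time_s": time; "qpos": joint angles; "qd": joint speeds; "joint_efforts": joint torques, N m; "tool_pos": TCP position; "orientation": TCP orientation; "contact_force": force on the tool from outside, world axes, zero at the start; "torque": the same for the moment, N m; "finger_gap": finger opening in mm; "finger_force": force on a finger pad.
Only numpy, scipy, OpenCV 4.12 (cv2) and the standard library are available. Lean on these libraries where they do the work, as an engineer would, in place of code of your own. Each camera call takes 0.05 s, during which the arm holds its last target. There are 200 camera calls.

## Working session

There is one attempt and no reset: what is moved stays moved. The work goes in short steps, Python scripts to look and compute and a tool call to move; the robot and the scene stay as the last step left them, time stands still between calls to the robot, and variables do not carry over. Pictures are saved under pics/ and viewed, at most 10 in all, crops included, and the job is handed in when it is done.

Besides the shell and the picture viewer there is one more tool, called after "Call:" as a command line: name --argument value ..., lists and objects as JSON in quotes. step_arm: Moves the arm, as the interface text tells. Its arguments: {"type":"object","properties":{"hand":{"type":"array","items":{"type":"number"}},"travel":{"type":"array","items":{"type":"array","items":{"type":"number"}}},"dr":{"type":"array","items":{"type":"array","items":{"type":"number"}}}},"required":["hand","travel","dr"]}

```bash
mkdir -p pics; cat > h.py <<'E'
import numpy as np, cv2
from station import arm
def grab(n,f=None):
    im=arm.get_image(n)
    if f: cv2.imwrite('pics/'+f,im[:,:,::-1])
    return im
def ray(n,uv):
    c=arm.camera_model(n); uv=np.atleast_2d(np.array(uv,float))
    d=np.stack([(uv[:,0]-c['cx'])/c['fx'],(uv[:,1]-c['cy'])/c['fy']],1)
    s=d.copy()
    for _ in range(20): s=d/(1+c['k1']*(s**2).sum(1,keepdims=True))
    R=cv2.Rodrigues(np.array(c['rvec'],float))[0]; t=np.array(c['tvec'],float).ravel()
    D=np.c_[s,np.ones(len(s))]@R
    return -R.T@t, D/np.linalg.norm(D,axis=1,keepdims=True)
def onz(n,uv,z):
    o,D=ray(n,uv); return o+D*((z-o[2])/D[:,2:3])
def tri(u1,u2,n1='side',n2='top'):
    o1,D1=ray(n1,u1);o2,D2=ray(n2,u2);r=[]
    for a,b in zip(D1,D2):
        s=np.linalg.lstsq(np.c_[a,-b],o2-o1,rcond=None)[0]
        p,q=o1+a*s[0],o2+b*s[1]; r.append(np.r_[(p+q)/2,np.linalg.norm(p-q)])
    return np.array(r)
def green(im,amin=30):
    h=cv2.cvtColor(im,cv2.COLOR_RGB2HSV)
    m=cv2.inRange(h,(40,90,40),(90,255,255))
    cs,_=cv2.findContours(m,cv2.RETR_EXTERNAL,cv2.CHAIN_APPROX_NONE)
    return [c for c in cs if cv2.contourArea(c)>amin]
E
python3 - <<'E'
from h import *
for n in('side','top'):
    im=grab(n,n+'0.png'); c=arm.camera_model(n); print(n,ray(n,[[320,200]]),c['fx'])
    for k in green(im): print(cv2.minAreaRect(k),cv2.contourArea(k))
print(arm.read_state())
E
```

```text
side (array([1060.13187528,  551.71171823, 1239.66484128]), array([[-0.39660833, -0.3764763 , -0.83723798]])) 515.5909656090487
((247.18917846679688, 168.63511657714844), (4.766153335571289, 13.600973129272461), 35.53767776489258) 50.5
top (array([ 367.42719331,    5.05541375, 1028.58423505]), array([[ 0.14390333,  0.01523521, -0.98947447]])) 368.6009987584024
((328.6099853515625, 372.7699890136719), (45.53767013549805, 85.84276580810547), 81.8698959350586) 1463.0
((7.5, 320.5), (29.0, 15.0), 90.0) 114.0
((409.8000183105469, 185.39996337890625), (13.914020538330078, 3.7947328090667725), 71.56504821777344) 40.5
{'time_s': 0.1, 'qpos': array([ 1.01092752e+00,  3.59423249e-01,  1.51130435e+00, -1.19483798e-05,
        1.27250612e+00, -1.15102958e-01]), 'qd': array([ 0.00103114, -0.00188826, -0.00167403,  0.00042389,  0.00043327,
        0.00071169]), 'joint_efforts': array([-8.13344086e-04, -5.16358531e+01, -2.71405774e+01,  6.75517903e-02,
        2.77662330e-02, -5.47742400e-05]), 'tool_pos': array([257.80247594, 541.04913925, 188.40704746]), 'orientation': array([[-9.02712873e-01,  4.30242637e-01, -8.61852286e-04],
       [ 4.30243464e-01,  9.02711810e-01, -1.39658147e-03],
       [ 1.77135344e-04, -1.63151838e-03, -9.99998653e-01]]), 'contact_force': array([ 0.42850025, -0.41778807, -0.42837547]), 'torque': array([ 0.00385844, -0.04069754, -0.01708827]), 'finger_force': 0.0, 'finger_gap': 87.90773516096824}
```

View pics/side0.png

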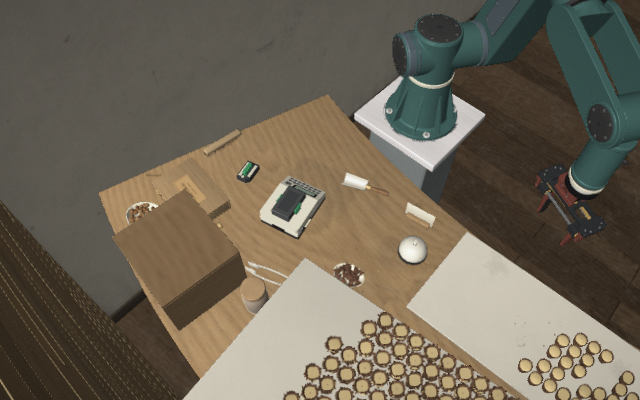

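View pics/top0.png

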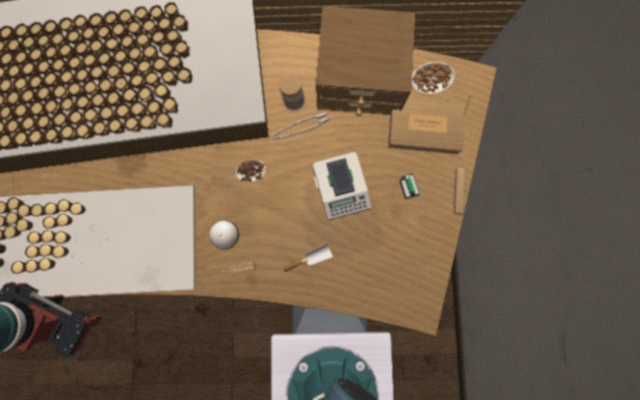

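The side view shows the printer at (293,206), cassette at (248,171), bell (412,249) and bowl (348,273). The top view has the printer at (342,185), cassette (409,186), bowl (250,171) and bell (223,235). I'll zoom in on both.

```bash
python3 - <<'E'
from h import *
S=cv2.imread('pics/side0.png');T=cv2.imread('pics/top0.png')
a=cv2.resize(S[155:245,230:335],None,fx=5,fy=5,interpolation=cv2.INTER_CUBIC)
b=cv2.resize(T[145:225,305:425],None,fx=5,fy=5,interpolation=cv2.INTER_CUBIC)
cv2.imwrite('pics/a.png',a);cv2.imwrite('pics/b.png',b)
for n,im,reg in(('side',S,(230,155,335,245)),('top',T,(305,145,425,225))):
    x0,y0,x1,y1=reg; h=cv2.cvtColor(im[y0:y1,x0:x1],cv2.COLOR_BGR2HSV)
    for nm,m in(('green',cv2.inRange(h,(40,80,40),(95,255,255))),('dark',cv2.inRange(h,(0,0,0),(180,255,85))),('white',cv2.inRange(h,(0,0,140),(180,60,255)))):
        for c in cv2.findContours(m,cv2.RETR_EXTERNAL,cv2.CHAIN_APPROX_NONE)[0]:
            if len(c)>5:
                r=cv2.minAreaRect(c);print(n,nm,np.round(r[0],1)+[x0,y0],np.round(r[1],1),round(r[2]),cv2.contourArea(c))
E
```

```text
side green [297.3 207.5] [ 3.9 11.1] 34 27.5
side green [279.  197.5] [1. 8.] 37 2.0
side green [247.2 168.6] [ 5.  13.6] 37 53.5
side dark [282.1 229.7] [44.7 12.3] 9 52.0
side dark [317.1 208. ] [ 2.4 25.8] 36 17.0
side dark [313.3 195.8] [2.7 6.1] 79 4.5
side dark [288.8 202.2] [20.5 36.6] 34 606.0
side dark [288.  182.5] [1. 4.] 90 2.0
side dark [248.1 171.9] [14. 23.] 37 159.5
side white [307.2 222.7] [1.7 9.2] 34 9.5
side white [311.9 186.2] [4.5 0.4] 27 0.0
side white [304.3 185.3] [0.7 4.2] 45 0.5
side white [299.5 180.5] [7.6 0.4] 27 0.0
side white [293.2 179.2] [0.7 2.8] 45 0.0
side white [290.2 203.9] [45.1 56.3] 32 1040.5
side white [251.9 170.8] [ 2.4 13. ] 37 21.5
side white [244.8 169.3] [ 5.2 15.6] 37 20.5
top green [409.8 185.2] [14.2  3.8] 72 42.0
top green [330. 180.] [8. 2.] 90 9.5
top green [350.2 173.9] [6.3 0.9] 72 2.0
top dark [330.5 205.5] [1. 3.] 0 1.5
top dark [353.8 198.9] [4.1 0.9] 72 1.0
top dark [413. 194.] [4. 6.] 90 12.5
top dark [400.6 183.9] [4.1 0.6] 72 0.0
top dark [403. 178.] [2. 4.] 90 6.0
top dark [340.3 177.1] [32.3 19.9] 76 538.5
top dark [407. 147.] [34.2  2.2] 6 36.0
top white [339.  210.5] [1. 2.] 90 2.0
top white [352.3 206.6] [1.3 3.6] 63 2.5
top white [405.2 188.1] [15.5  3.5] 72 38.5
top white [413.3 182.9] [21.1  6.5] 59 64.0
top white [341.2 184.9] [58.  47.2] 75 2059.0
```

View pics/a.png

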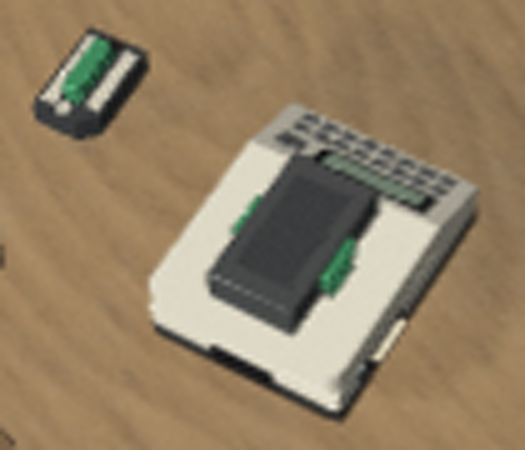

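View pics/b.png

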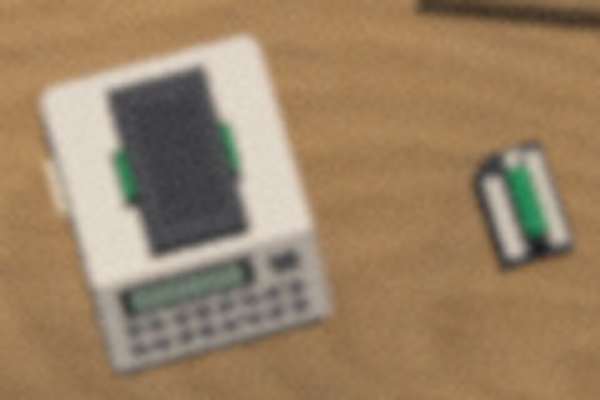

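The crops show the cover on the deck with green tabs either side. The cassette lies to the right, with its rib at about (526,202) in crop b and its cut corner at back-left, so it is roughly aligned with the printer. Next I'll triangulate.

```bash
cat >> h.py <<'E'
def ca(p): return (np.array(p,float)+.5)/5-.5+[230,155]
def cb(p): return (np.array(p,float)+.5)/5-.5+[305,145]
E
python3 - <<'E'
from h import *
np.set_printoptions(suppress=True,precision=1)
A=[(335,388),(155,285),(262,142),(437,220), (290,155),(380,195),(298,302),(212,275),(88,70)]
B=[(43,95),(255,38),(315,230),(98,285), (245,232),(152,255),(110,92),(205,68),(526,202)]
N='dBL dBR dFR dFL cFR cFL cBL cBR rib'.split()
for n,r in zip(N,tri(ca(A),cb(B))): print(n,r)
print('top deck z54',onz('top',cb(B[:4]),54)); print('side deck',onz('side',ca(A[:4]),54))
t=onz('top',cb(B[4:8]),76); s=onz('side',ca(A[4:8]),76); print('cov',t,s,t.mean(0),s.mean(0))
for v in(t,s): d=v[0]+v[1]-v[2]-v[3]; print('yaw',np.degrees(np.arctan2(-d[1],-d[0])))
print('rib tri',tri([[247.2,168.6]],[[409.8,185.3]]))
# rib/cassette directions
print('ribtop ends top',onz('top',cb([(515,168),(538,235)]),32),'side',onz('side',ca([(103,42),(72,95)]),32))
print('bell',onz('top',[[223,235]],30),onz('side',[[412,249]],30),'bowl',onz('top',[[250,171]],40),onz('side',[[348,273]],40))
print('misc trowel, stick',onz('top',[[318,255],[240,267],[330,251],[460,190],[440,330]],0))
E
```

```text
dBL [611.4  37.6  43.6   1.9]
dBR [637.  -77.1  52.8   6.2]
dFR [ 529.9 -104.9   49.7    8.7]
dFL [503.3  10.   57.7   2.7]
cFR [530.5 -71.2  68.2   4.5]
cFL [517.3 -19.1  68.1   2.1]
cBL [602.2   1.9  81.1   4.1]
cBR [617.1 -49.3  69.6   3.9]
rib [ 549.7 -228.6   23.     1. ]
top deck z54 [[ 609.4   36.5   54. ]
 [ 638.6  -79.6   54. ]
 [ 531.7 -108.    54. ]
 [ 504.6    8.9   54. ]]
side deck [[614.8  42.9  54. ]
 [635.9 -73.7  54. ]
 [529.7 -98.6  54. ]
 [500.7   9.4  54. ]]
cov [[527.8 -68.8  76. ]
 [516.7 -19.7  76. ]
 [604.7   0.3  76. ]
 [616.7 -50.5  76. ]] [[535.2 -69.   76. ]
 [520.4 -14.4  76. ]
 [599.2   1.3  76. ]
 [618.6 -44.3  76. ]] [566.5 -34.7  76. ] [568.3 -31.6  76. ]
yaw 12.18889383211153
yaw 13.979693320016008
rib tri [[ 549.2 -229.    22.     0.5]]
ribtop ends top [[ 567.6 -222.    32. ]
 [ 529.9 -232.5   32. ]] side [[ 533.4 -231.1   32. ]
 [ 571.9 -215.8   32. ]]
bell [[422.7 285.2  30. ]] [[433.8 292.1  30. ]] bowl [[596.2 211.3  40. ]] [[605.3 216.7  40. ]]
misc trowel, stick [[ 363.9   29.4    0. ]
 [ 335.6  244.8    0. ]
 [ 374.2   -3.9    0. ]
 [ 536.6 -375.7    0. ]
 [ 158.3 -293.2    0. ]]
```

Call:
step_arm --hand '[1,1,1,1,1,1,1,1,1,1,1,1]' --travel '[[26,-48,0],[26,-48,0],[26,-48,0],[26,-48,0],[26,-48,0],[26,-48,0],[26,-48,0],[26,-48,0],[26,-48,0],[26,-48,0],[26,-48,0],[23,-47,0]]' --dr '[[0,0,3.3],[0,0,3.3],[0,0,3.3],[0,0,3.3],[0,0,3.3],[0,0,3.3],[0,0,3.3],[0,0,3.3],[0,0,3.3],[0,0,3.3],[0,0,3.3],[0,0,3.3]]'

```text
time_s: 1.6
tool_pos: [567.7, -35.2, 188.8]
orientation: [[-0.969, -0.245, -0.0], [-0.245, 0.969, 0.0], [0.0, 0.0, -1.0]]
contact_force: [-0.2, 0.5, -0.4]
finger_gap: 88.0
finger_force: 0.0
```

Call:
step_arm --hand '[1,1,1,1]' --travel '[[0,1,-40],[0,1,-40],[0,0,-18],[0,0,0]]' --dr '[[0,0,0],[0,0,0],[0,0,0],[0,0,0]]'

```text
time_s: 2.1
tool_pos: [565.3, -31.2, 89.3]
orientation: [[-0.97, -0.244, -0.004], [-0.244, 0.97, 0.001], [0.004, 0.002, -1.0]]
contact_force: [0.0, 0.5, 0.3]
finger_gap: 87.8
finger_force: 0.0
```

```bash
python3 - <<'E'
from h import *
S=grab('side');T=grab('top')
a=cv2.resize(S[165:235,255:330,::-1],None,fx=5,fy=5,interpolation=cv2.INTER_CUBIC)
b=cv2.resize(T[145:215,305:380,::-1],None,fx=5,fy=5,interpolation=cv2.INTER_CUBIC)
cv2.imwrite('pics/c.png',np.hstack([a,b])); s=arm.read_state();print(s['tool_pos'],s['contact_force'])
E
```

```text
[567.4280039  -31.41953659  91.47581415] [ 0.42608884  0.42019232 -0.11408553]
```

View pics/c.png

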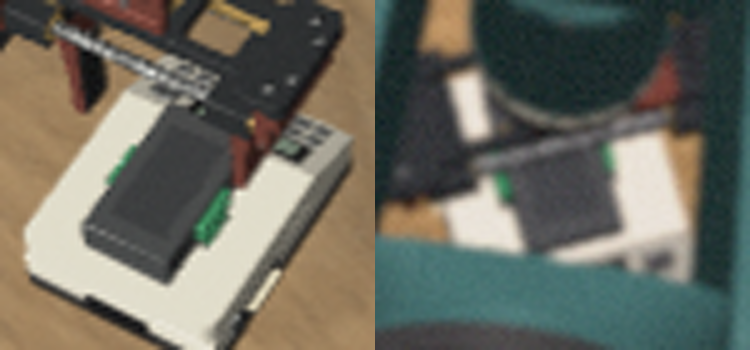

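In the side crop the fingertips are at about (85,110) and (240,182), straddling the cover. The tabs are at (122,165) and (212,218). I'll compare the two midpoints.

```bash
python3 - <<'E'
from h import *
np.set_printoptions(suppress=True,precision=1)
f=lambda P:(np.array(P,float)+.5)/5-.5+[255,165]
p=onz('side',f([(86,110),(240,184)]),91.5);print(p,p.mean(0))
# tab tops visible top-edge centres z=72
q=onz('side',f([(125,158),(214,200)]),72);print(q,q.mean(0))
q=onz('side',f([(212,218)]),64);print(q)
E
```

```text
[[573.7 -89.9  91.5]
 [551.    4.7  91.5]] [562.4 -42.6  91.5]
[[573.  -62.2  72. ]
 [559.3  -7.7  72. ]] [566.1 -35.   72. ]
[[564.8  -4.2  64. ]]
```

```bash
python3 - <<'E'
from h import *
np.set_printoptions(suppress=True,precision=1)
c=arm.camera_model('side');s=arm.read_state();R=s['orientation'];t=s['tool_pos'];print(t)
def proj(P):
    R_=cv2.Rodrigues(np.array(c['rvec']))[0];X=np.atleast_2d(P)@R_.T+np.ravel(c['tvec']);u=X[:,:2]/X[:,2:];u=u*(1+c['k1']*(u**2).sum(1,keepdims=True))
    return u*[c['fx'],c['fy']]+[c['cx'],c['cy']]
for y in(-57,-44,44,57):
  for x in(-10,10): print(y,x,((proj(t+R@[x,y,0])-[255,165]+.5)*5-.5))
E
python3 - <<'E'
import cv2
im=cv2.imread('pics/c.png')[60:260,40:290];cv2.imwrite('pics/d.png',cv2.resize(im,None,fx=3,fy=3))
E
```

```text
[567.4 -31.4  91.5]
-57 -10 [[ 70.1 135.2]]
-57 10 [[ 89.7 108.4]]
-44 -10 [[ 90.5 144.8]]
-44 10 [[110. 118.]]
44 -10 [[231.9 211.7]]
44 10 [[250.9 183.9]]
57 -10 [[253.3 221.8]]
57 10 [[272.1 193.8]]
```

View pics/d.png

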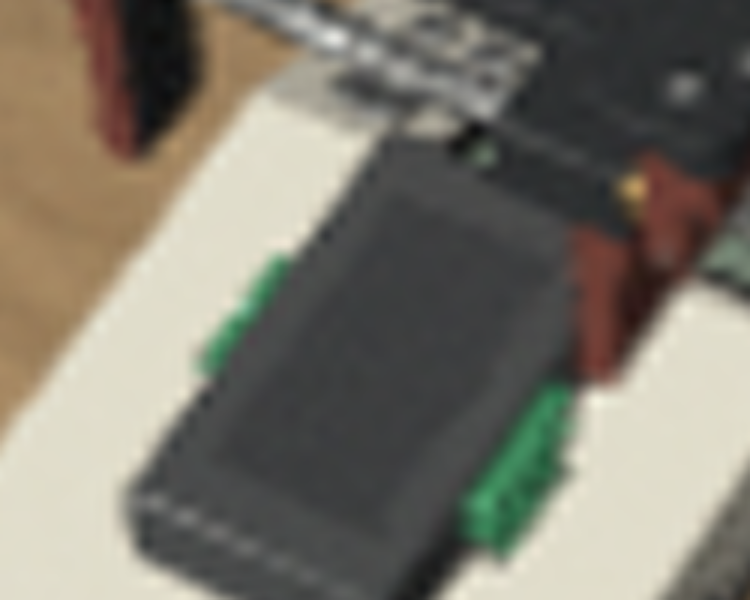

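The fingertips appear about 29 crop pixels higher than the projected TCP, so the tips probably retract as the gripper opens. I'll check by partly closing in free air.

Call:
step_arm --hand '[0.62,0.62,0.62,0.62]' --travel '[[0,0,4],[0,0,4],[0,0,0],[0,0,0]]' --dr '[[0,0,0],[0,0,0],[0,0,0],[0,0,0]]'

```text
time_s: 2.7
tool_pos: [567.3, -31.4, 99.5]
orientation: [[-0.97, -0.244, 0.001], [-0.244, 0.97, -0.0], [-0.001, -0.0, -1.0]]
contact_force: [-0.4, -0.1, 0.7]
finger_gap: 54.9
finger_force: 0.0
```

```bash
cat >> h.py <<'E'
def proj(n,P):
    c=arm.camera_model(n)
    R_=cv2.Rodrigues(np.array(c['rvec'],float))[0];X=np.atleast_2d(P)@R_.T+np.ravel(c['tvec']);u=X[:,:2]/X[:,2:];u=u*(1+c['k1']*(u**2).sum(1,keepdims=True))
    return u*[c['fx'],c['fy']]+[c['cx'],c['cy']]
E
python3 - <<'E'
from h import *
np.set_printoptions(suppress=True,precision=1)
S=grab('side','s2.png');s=arm.read_state();R=s['orientation'];t=s['tool_pos'];print(t,s['finger_gap'])
h=s['finger_gap']/2
x0,y0=265,175
a=cv2.resize(S[y0:225,x0:320,::-1],None,fx=12,fy=12,interpolation=cv2.INTER_CUBIC)
for z,col in((0,(255,0,255)),(-10,(255,255,0)),(-20,(0,255,255)),(-30,(0,0,255))):
  for y in(-h,h):
    p=(proj('side',[t+R@[x,y,z] for x in(-10,10)])-[x0,y0]+.5)*12
    cv2.line(a,tuple(int(v) for v in p[0]),tuple(int(v) for v in p[1]),col,2)
cv2.imwrite('pics/e.png',a[:,:660])
E
```

```text
[567.2 -31.4  99.3] 54.57994921305163
```

View pics/e.png

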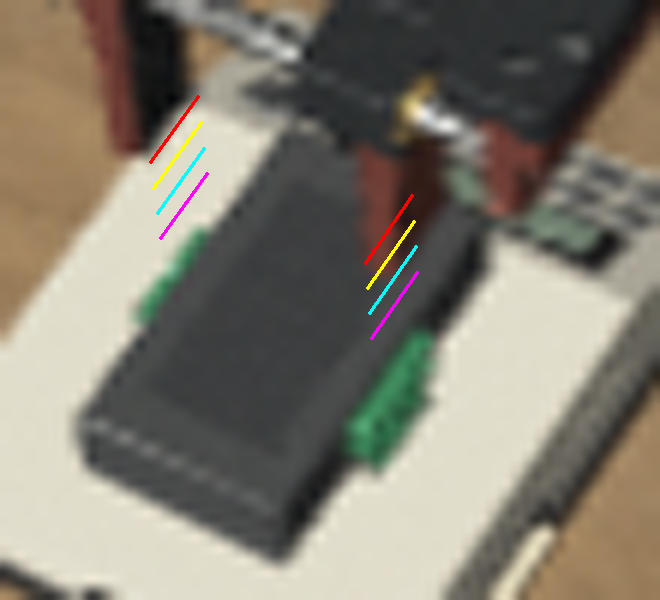

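```bash
python3 - <<'E'
from h import *
np.set_printoptions(suppress=True,precision=1)
f=lambda P,o:(np.array(P,float)+.5)/5-.5+o
print(tri(f([(52,28),(245,120)],[255,165]),f([(668-375,113),(478-375,160)],[305,145])))
t=np.array([567.4,-31.4,91.5])
# base/other sanity: fingers in top view now
T=grab('top','t2.png');S=cv2.imread('pics/s2.png')
m=lambda im:cv2.inRange(cv2.cvtColor(im,cv2.COLOR_RGB2HSV),(0,90,60),(9,255,255))+cv2.inRange(cv2.cvtColor(im,cv2.COLOR_RGB2HSV),(172,90,60),(180,255,255))
for n,im in(('top',T),('side',S[:,:,::-1])):
    for c in cv2.findContours(m(im),cv2.RETR_EXTERNAL,cv2.CHAIN_APPROX_NONE)[0]:
        x,y,w,h=cv2.boundingRect(c)
        if cv2.contourArea(c)>8: print(n,x,y,w,h,cv2.contourArea(c))
E
```

```text
[[575.9 -93.6 162.   15.9]
 [550.2   6.8 153.6   5. ]]
top 238 162 24 11 12.0
top 358 155 8 11 36.5
side 295 187 4 11 19.0
side 305 185 6 8 18.0
side 271 173 6 15 20.5
side 249 160 6 8 11.5
side 263 147 25 23 143.0
```

Call:
step_arm --hand '[1,1,1,1,1]' --travel '[[0,-2,0],[0,0,0],[0,0,-20],[0,0,-19],[0,0,0]]' --dr '[[0,0,0],[0,0,0],[0,0,0],[0,0,0],[0,0,0]]'

```text
time_s: 3.42
tool_pos: [565.7, -33.2, 58.9]
orientation: [[-0.97, -0.244, -0.003], [-0.244, 0.97, 0.0], [0.003, 0.001, -1.0]]
contact_force: [-0.1, -0.3, -0.6]
finger_gap: 87.8
finger_force: 0.0
```

```bash
python3 - <<'E'
from h import *
np.set_printoptions(suppress=True,precision=1)
S=grab('side','s3.png');s=arm.read_state();R=s['orientation'];t=s['tool_pos'];print(t,s['finger_gap'],s['contact_force'])
h=s['finger_gap']/2
x0,y0=265,175
a=cv2.resize(S[y0:225,x0:320,::-1],None,fx=12,fy=12,interpolation=cv2.INTER_CUBIC)
for z,col in((0,(255,0,255)),(-10,(255,255,0)),(-20,(0,255,255)),(-30,(0,0,255))):
  for y in(-h,h):
    p=(proj('side',[t+R@[x,y,z] for x in(-10,10)])-[x0,y0]+.5)*12
    cv2.line(a,tuple(int(v) for v in p[0]),tuple(int(v) for v in p[1]),col,1)
cv2.imwrite('pics/f.png',a[:,:660])
E
```

```text
[566.6 -33.4  59.7] 87.84610479070521 [ 0.3  0.4 -0.4]
```

View pics/f.png

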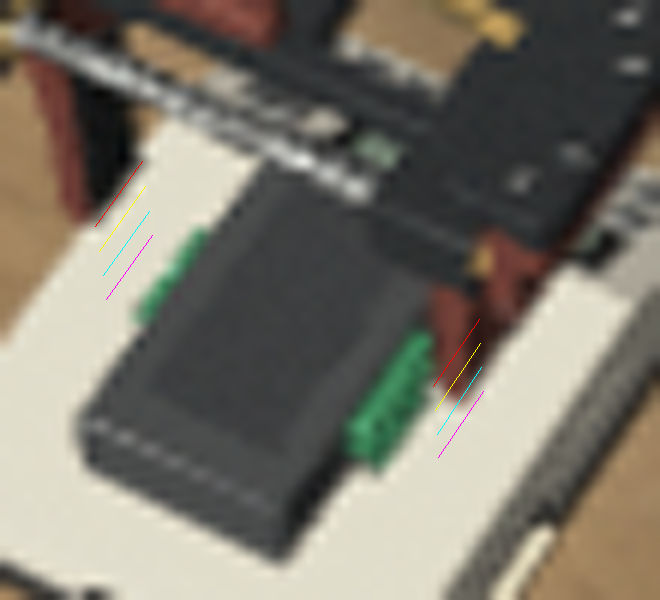

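There is no contact at TCP z 60, and the tips still appear about 30 mm higher than that. I'll probe downward in small steps, watching the force.

Call:
step_arm --hand '[1,1,1]' --travel '[[0,0,-3],[0,0,-2],[0,0,0]]' --dr '[[0,0,0],[0,0,0],[0,0,0]]'

```text
time_s: 3.85
tool_pos: [567.3, -33.4, 55.4]
orientation: [[-0.97, -0.244, 0.0], [-0.244, 0.97, -0.0], [-0.0, -0.0, -1.0]]
contact_force: [0.3, -0.7, -0.6]
finger_gap: 87.6
finger_force: 0.0
```

Call:
step_arm --hand '[1,1,1]' --travel '[[0,0,-2],[0,0,-2],[0,0,0]]' --dr '[[0,0,0],[0,0,0],[0,0,0]]'

```text
time_s: 4.22
tool_pos: [567.0, -33.4, 50.9]
orientation: [[-0.97, -0.244, -0.0], [-0.244, 0.97, -0.0], [0.0, 0.0, -1.0]]
contact_force: [-0.2, -0.0, -0.3]
finger_gap: 88.0
finger_force: 0.0
```

TCP is at 51, below the deck at 54, with no contact. So the open tips do sit higher than the TCP, and I'll keep probing.

Call:
step_arm --hand '[1,1,1,1]' --travel '[[0,0,-3],[0,0,-3],[0,0,-2],[0,0,0]]' --dr '[[0,0,0],[0,0,0],[0,0,0],[0,0,0]]'

```text
time_s: 4.72
tool_pos: [567.0, -33.4, 42.9]
orientation: [[-0.97, -0.244, -0.0], [-0.244, 0.97, -0.0], [0.0, 0.0, -1.0]]
contact_force: [-0.4, 1.0, -0.6]
finger_gap: 87.6
finger_force: 0.0
```

Call:
step_arm --hand '[1,1,1,1]' --travel '[[0,0,-3],[0,0,-2],[0,0,0],[0,0,0]]' --dr '[[0,0,0],[0,0,0],[0,0,0],[0,0,0]]'

```text
time_s: 5.22
tool_pos: [567.2, -33.4, 38.1]
orientation: [[-0.97, -0.244, 0.0], [-0.244, 0.97, -0.0], [-0.0, -0.0, -1.0]]
contact_force: [0.4, -0.5, 0.3]
finger_gap: 87.5
finger_force: 0.0
```

Call:
step_arm --hand '[1,1,1,1]' --travel '[[0,0,-3],[0,0,-3],[0,0,0],[0,0,0]]' --dr '[[0,0,0],[0,0,0],[0,0,0],[0,0,0]]'

```text
time_s: 5.72
tool_pos: [567.1, -33.4, 32.1]
orientation: [[-0.97, -0.244, -0.0], [-0.244, 0.97, -0.0], [0.0, -0.0, -1.0]]
contact_force: [0.4, 0.2, -0.2]
finger_gap: 87.7
finger_force: 0.0
```

```bash
python3 - <<'E'
from h import *
np.set_printoptions(suppress=True,precision=1)
import cv2
s=arm.read_state();t=s['tool_pos'];R=s['orientation'];print(t,s['contact_force'])
S=grab('side','s4.png')
def m(im):
    h=cv2.cvtColor(im,cv2.COLOR_RGB2HSV);return cv2.inRange(h,(0,90,50),(10,255,255))|cv2.inRange(h,(170,90,50),(180,255,255))
for nm,im,tt in(('s3',cv2.imread('pics/s3.png')[:,:,::-1].copy(),t*[1,1,0]+[0,0,59.7]),('s4',S,t)):
    mm=m(im)[150:230,255:325]
    for c in cv2.findContours(mm,cv2.RETR_EXTERNAL,cv2.CHAIN_APPROX_NONE)[0]:
        if len(c)>8:
            c=c[:,0]+[255,150];print(nm,c[c[:,1].argmax()],c.min(0),c.max(0))
    for y in(-57,-44,44,57): print(y,[proj('side',tt+R@[-10,y,z])[0].round(1) for z in(0,-20,-40)])
E
```

```text
[567.1 -33.4  32.1] [ 0.4  0.2 -0.2]
s3 [302 207] [301 194] [311 207]
s3 [271 193] [267 179] [272 193]
s3 [255 176] [255 171] [255 176]
s3 [285 178] [264 157] [288 178]
-57 [array([269.2, 197.6]), array([268.6, 193.6]), array([267.9, 189.4])]
-44 [array([273.2, 199.6]), array([272.6, 195.5]), array([272. , 191.4])]
44 [array([301. , 212.8]), array([300.7, 208.8]), array([300.4, 204.8])]
57 [array([305.1, 214.8]), array([304.9, 210.8]), array([304.7, 206.8])]
s4 [302 212] [301 200] [310 212]
s4 [271 198] [268 186] [272 198]
s4 [256 183] [255 177] [256 183]
s4 [287 185] [265 164] [288 185]
-57 [array([270.1, 203.1]), array([269.5, 199.2]), array([268.8, 195.2])]
-44 [array([274., 205.]), array([273.4, 201.1]), array([272.9, 197.1])]
44 [array([301.3, 218.1]), array([301. , 214.3]), array([300.8, 210.3])]
57 [array([305.4, 220.1]), array([305.2, 216.2]), array([305. , 212.3])]
```

Call:
step_arm --hand '[1,1,1]' --travel '[[0,0,-2],[0,0,-2],[0,0,0]]' --dr '[[0,0,0],[0,0,0],[0,0,0]]'

```text
time_s: 6.15
tool_pos: [566.9, -33.4, 27.9]
orientation: [[-0.97, -0.244, -0.0], [-0.244, 0.97, -0.0], [0.0, 0.0, -1.0]]
contact_force: [-0.5, -0.3, -0.9]
finger_gap: 87.8
finger_force: 0.0
```

Call:
step_arm --hand '[1,1,1]' --travel '[[0,0,-1.5],[0,0,-1.5],[0,0,0]]' --dr '[[0,0,0],[0,0,0],[0,0,0]]'

```text
time_s: 6.52
tool_pos: [567.0, -33.4, 25.0]
orientation: [[-0.97, -0.244, -0.0], [-0.244, 0.97, -0.0], [0.0, -0.0, -1.0]]
contact_force: [0.6, -0.1, -0.2]
finger_gap: 88.0
finger_force: 0.0
```

Call:
step_arm --hand '[1,1,1]' --travel '[[0,0,-1.5],[0,0,-1.5],[0,0,0]]' --dr '[[0,0,0],[0,0,0],[0,0,0]]'

```text
time_s: 6.9
tool_pos: [567.0, -33.4, 21.9]
orientation: [[-0.97, -0.244, -0.0], [-0.244, 0.97, -0.0], [0.0, 0.0, -1.0]]
contact_force: [-0.1, -0.4, -0.5]
finger_gap: 88.1
finger_force: 0.0
```

```bash
python3 - <<'E'
from h import *
S=grab('side');T=grab('top')
a=cv2.resize(S[160:230,250:325,::-1],None,fx=10,fy=8,interpolation=cv2.INTER_CUBIC)
cv2.imwrite('pics/g.png',a)
print(arm.read_state()['contact_force'])
E
```

```text
[-0.42528424  0.21600698 -0.26661914]
```

View pics/g.png

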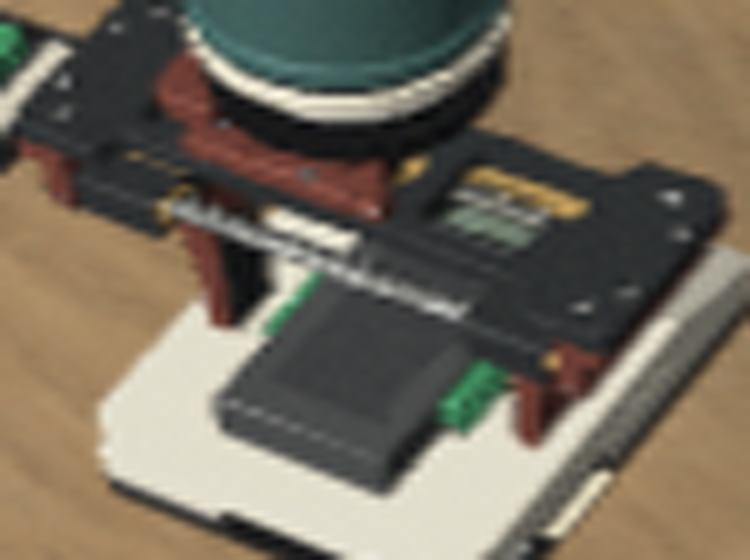

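The view shows the fingertips just about at deck level, straddling the tabs by about 10 mm each side. The real tip offset is about 32 mm. I'll raise 3 mm and squeeze.

Call:
step_arm --hand '[1,0.7,0.65,0.6,0.5,0.5]' --travel '[[0,0,3],[0,0,0],[0,0,0],[0,0,0],[0,0,0],[0,0,0]]' --dr '[[0,0,0],[0,0,0],[0,0,0],[0,0,0],[0,0,0],[0,0,0]]'

```text
time_s: 7.75
tool_pos: [567.6, -33.9, 25.2]
orientation: [[-0.97, -0.244, 0.001], [-0.244, 0.97, -0.001], [-0.001, -0.001, -1.0]]
contact_force: [1.8, -3.4, -0.7]
finger_gap: 53.5
finger_force: 30.0
```

Gap is 53.5 mm, so both tabs are at their stops. Lifting now.

Call:
step_arm --hand '[0.5,0.5,0.5,0.5,0.5,0.5,0.5,0.5]' --travel '[[0,0,2],[0,0,4],[0,0,6],[0,0,8],[0,0,10],[0,0,10],[0,0,10],[0,0,0]]' --dr '[[0,0,0],[0,0,0],[0,0,0],[0,0,0],[0,0,0],[0,0,0],[0,0,0],[0,0,0]]'

```text
time_s: 8.75
tool_pos: [568.0, -33.5, 76.2]
orientation: [[-0.97, -0.244, 0.002], [-0.244, 0.97, -0.0], [-0.002, -0.001, -1.0]]
contact_force: [-0.0, 0.2, -0.1]
finger_gap: 53.9
finger_force: 30.0
```

```bash
python3 - <<'E'
from h import *
S=grab('side','s5.png')
s=arm.read_state();print(s['contact_force'],s['finger_gap'],s['finger_force'],s['torque'])
cv2.imwrite('pics/h.png',cv2.resize(S[130:235,225:330,::-1],None,fx=5.5,fy=5.5,interpolation=cv2.INTER_CUBIC))
E
```

```text
[-0.39531214  0.4492218  -1.46659826] 53.60280481207163 29.98028352856636 [ 0.06762625  0.00611786 -0.02878694]
```

View pics/h.png

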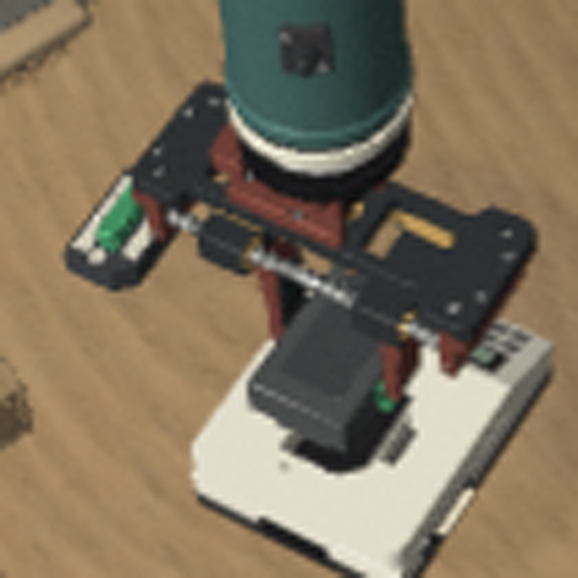

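The cover is lifted clear and held level, with the bay open below it and the cassette at left. I'll carry it to the right-front spot.

Call:
step_arm --hand '[0.5,0.5,0.5,0.5,0.5,0.5,0.5,0.5,0.5,0.5,0.5,0.5]' --travel '[[-10,-10,0],[-25,-26,0],[-30,-32,0],[-30,-32,0],[-28,-30,0],[-15,-16,0],[0,0,-10],[0,0,-20],[0,0,-20],[0,0,-20],[0,0,-10],[0,0,0]]' --dr '[[0,0,0],[0,0,0],[0,0,0],[0,0,0],[0,0,0],[0,0,0],[0,0,0],[0,0,0],[0,0,0],[0,0,0],[0,0,0],[0,0,0]]'

```text
time_s: 10.3
tool_pos: [428.6, -178.7, -5.7]
orientation: [[-0.97, -0.244, -0.002], [-0.244, 0.97, 0.001], [0.001, 0.001, -1.0]]
contact_force: [0.1, -0.1, -1.2]
finger_gap: 53.9
finger_force: 30.0
```

Call:
step_arm --hand '[0.5,0.5,0.5,0.5,0.5,0.5]' --travel '[[0,0,-5],[0,0,-3],[0,0,-2],[0,0,-1.5],[0,0,-1],[0,0,0]]' --dr '[[0,0,0],[0,0,0],[0,0,0],[0,0,0],[0,0,0],[0,0,0]]'

```text
time_s: 11.05
tool_pos: [429.2, -179.5, -17.4]
orientation: [[-0.97, -0.244, 0.0], [-0.244, 0.97, -0.0], [-0.0, -0.0, -1.0]]
contact_force: [-0.4, 0.4, -0.9]
finger_gap: 53.5
finger_force: 30.0
```

Call:
step_arm --hand '[0.5,0.5,0.5,0.5]' --travel '[[0,0,-1],[0,0,-1],[0,0,0],[0,0,0]]' --dr '[[0,0,0],[0,0,0],[0,0,0],[0,0,0]]'

```text
time_s: 11.55
tool_pos: [429.3, -179.5, -18.9]
orientation: [[-0.97, -0.244, 0.0], [-0.244, 0.97, -0.0], [-0.0, -0.0, -1.0]]
contact_force: [-0.5, 1.0, 7.9]
finger_gap: 53.8
finger_force: 30.0
```

Contact at the expected height, with 8 N. Release and retreat.

Call:
step_arm --hand '[0.6,0.7,0.85,1,1,1,1,1,1,1]' --travel '[[0,0,0],[0,0,0],[0,0,0],[0,0,0],[0,0,2],[0,0,20],[0,0,40],[0,0,40],[-10,50,20],[0,0,0]]' --dr '[[0,0,0],[0,0,0],[0,0,0],[0,0,0],[0,0,0],[0,0,0],[0,0,0],[0,0,0],[0,0,0],[0,0,0]]'

```text
time_s: 12.8
tool_pos: [418.4, -127.3, 103.8]
orientation: [[-0.969, -0.246, 0.001], [-0.246, 0.969, 0.0], [-0.001, -0.0, -1.0]]
contact_force: [0.4, 0.7, -0.3]
finger_gap: 87.4
finger_force: 0.0
```

```bash
python3 - <<'E'
from h import *
np.set_printoptions(suppress=True,precision=1)
S=grab('side','s6.png');T=grab('top','t6.png')
for n,im,reg in(('side',S,(225,150,335,250)),('top',T,(300,140,430,260))):
    x0,y0,x1,y1=reg; h=cv2.cvtColor(im[y0:y1,x0:x1],cv2.COLOR_RGB2HSV)
    for nm,m in(('green',cv2.inRange(h,(40,80,40),(95,255,255))),('dark',cv2.inRange(h,(0,0,0),(180,255,85)))):
        for c in cv2.findContours(m,cv2.RETR_EXTERNAL,cv2.CHAIN_APPROX_NONE)[0]:
            if cv2.contourArea(c)>10:
                r=cv2.minAreaRect(c);print(n,nm,np.round(r[0],1)+[x0,y0],np.round(r[1],1),round(r[2]),cv2.contourArea(c))
E
```

```text
side green [247.2 168.6] [ 5.  13.6] 37 53.5
side green [296.4 159.6] [ 5.8 10.8] 37 37.0
side dark [281.7 229.6] [43.9 12.3] 9 49.0
side dark [226.  206.5] [4.2 4.4] 56 10.5
side dark [317.2 208. ] [ 2.4 25.8] 37 16.0
side dark [288.5 206.9] [12.5 19.3] 35 197.5
side dark [248.1 171.9] [14. 23.] 37 156.5
side dark [286.7 156.4] [18.4 28.6] 37 343.0
top green [403.4 223. ] [62.6 98.7] 21 3651.5
top dark [409.3 226.6] [42.7 41.9] 4 1238.0
top dark [365.6 213.5] [27.9 91.5] 20 975.5
top dark [339.9 178.1] [22.1 14.2] 72 269.0
top dark [409.5 147.4] [39.3  1.8] 6 28.0
```

The cover stands on the counter at side (286,156). Next I'll measure the bay-mouth edges and the cassette edges with sub-pixel intensity profiles.

```bash
cat > prof.py <<'E'
from h import *
np.set_printoptions(suppress=True,precision=1,linewidth=160)
def prof(n,im,c,yaw,z,offs,axis,half):
    g=cv2.GaussianBlur(cv2.cvtColor(im,cv2.COLOR_BGR2GRAY),(0,0),.5).astype(np.float32)
    e=np.array([np.cos(yaw),np.sin(yaw)]);f=np.array([-e[1],e[0]])
    if axis=='y': e,f=f,e
    s=np.arange(-half,half+.1,2.); L=[]
    for o in offs:
        P=np.c_[np.array(c)+f*o+s[:,None]*e,np.full(len(s),z)]
        u=proj(n,P).astype(np.float32); L.append(cv2.remap(g,u[:,:1],u[:,1:],cv2.INTER_CUBIC).ravel())
    return s,np.mean(L,0)
E
python3 - <<'E'
from prof import *
r=np.radians
c=(566.9,-33.5)
for n,f in(('side','pics/s6.png'),('top','pics/t6.png')):
    im=cv2.imread(f)
    for ax,h in(('x',50),('y',40)):
        s,p=prof(n,im,c,r(14.1),54,(-9,-6,-3,0,3,6,9),ax,h); print(n,'bay',ax,-h,p.astype(int))
for n,f in(('side','pics/side0.png'),('top','pics/top0.png')):
    im=cv2.imread(f)
    s,p=prof(n,im,(549.5,-228.5),r(15.5),18,(-16,-13,-12,12,13,16) if 0 else (9,12,15),'x',50); print(n,'cas + x',-50,p.astype(int))
    s,p=prof(n,im,(549.5,-228.5),r(15.5),18,(-9,-12,-15),'x',50); print(n,'cas - x',-50,p.astype(int))
E
```

```text
side bay x -50 [187 211 218 218 218 218 218 217 217 214 208 208 209 192 139  69  33  27  28  29  30  30  29  28  28  29  29  29  29  29  29  29  29  29  29  28  28  29  29
  28  28  35  67 137 202 218 218 217 217 218 218]
side bay y -40 [218 217 211 196 177 164 127 103 117 127 110  94  77  49  31  28  29  29  29  29  30  30  29  29  29  29  28  28  29  35  64 108 128 117 110 111 133 179 211
 218 218]
top bay x -50 [204 216 213 194 161 137 145 169 176 156 120  81  52  38  36  36  35  34  36  36  36  36  36  36  34  34  35  35  35  35  35  35  35  36  36  35  35  39  46
  60  82 114 147 168 167 150 142 158 187 210 220]
top bay y -40 [220 211 187 146 101  72  74  93 103  94  73  51  39  36  36  35  36  35  35  35  35  35  35  35  35  34  36  40  53  76  94  96  82  71  86 126 169 202 217
 221 222]
side cas + x -50 [131 130 130 130 131 132 134 136 132 115  86  76 100 137 155 160 159 159 159 159 162 167 165 162 161 160 161 161 163 167 168 162 162 161 147 112  78  62  60
  59  56  54  54  54  57  61  79 112 131 136 136]
side cas - x -50 [132 136 137 136 134 131 128 129 127 112  85  79 105 134 149 151 151 153 146 141 144 148 153 153 152 152 148 146 156 155 157 162 166 170 178 180 188 184 166
 120  80  64  63  67  77  95 115 130 134 135 134]
top cas + x -50 [128 130 131 131 131 131 128 120 106  90  86 102 131 157 171 175 173 172 176 175 174 173 172 173 174 171 170 171 172 171 169 170 170 163 145 118  91  72  67
  74  87 103 118 128 133 134 133 132 132 132 131]
top cas - x -50 [128 128 128 128 127 125 122 114 100  86  84 102 128 151 164 168 169 168 168 168 169 168 167 167 168 169 168 166 166 167 167 166 167 169 172 173 171 167 155
 135 117 109 115 124 130 131 130 129 129 130 131]
```

Call:
step_arm --hand '[1,1,1,1,1,1,1,1,1,1]' --travel '[[20,-15,0],[40,-30,0],[40,-30,0],[32,-26,0],[0,0,-30],[0,0,-30],[0,0,-30],[0,0,-14],[0,0,0],[0,0,0]]' --dr '[[0,0,0.7],[0,0,0.7],[0,0,0],[0,0,0],[0,0,0],[0,0,0],[0,0,0],[0,0,0],[0,0,0],[0,0,0]]'

```text
time_s: 14.15
tool_pos: [551.9, -231.1, -0.7]
orientation: [[-0.964, -0.267, 0.001], [-0.267, 0.964, -0.001], [-0.001, -0.001, -1.0]]
contact_force: [0.5, -0.2, 0.3]
finger_gap: 87.5
finger_force: 0.0
```

Call:
step_arm --hand '[1,1,1,1]' --travel '[[0,0,-4],[0,0,-4],[0,0,-2],[0,0,0]]' --dr '[[0,0,0],[0,0,0],[0,0,0],[0,0,0]]'

```text
time_s: 14.65
tool_pos: [551.0, -230.3, -11.5]
orientation: [[-0.964, -0.268, -0.0], [-0.268, 0.964, 0.0], [0.0, 0.0, -1.0]]
contact_force: [0.9, -0.4, -0.5]
finger_gap: 87.7
finger_force: 0.0
```

Call:
step_arm --hand '[1,1,0.6,0.4,0.25,0.1,0.1,0.1]' --travel '[[-0.5,2,-1],[0,0,0],[0,0,0],[0,0,0],[0,0,0],[0,0,0],[0,0,0],[0,0,0]]' --dr '[[0,0,0],[0,0,0],[0,0,0],[0,0,0],[0,0,0],[0,0,0],[0,0,0],[0,0,0]]'

```text
time_s: 15.65
tool_pos: [550.7, -228.4, -12.4]
orientation: [[-0.964, -0.267, 0.0], [-0.267, 0.964, -0.0], [-0.0, -0.0, -1.0]]
contact_force: [0.2, 0.7, 0.0]
finger_gap: 31.0
finger_force: 0.0
```

Still closing; wait.

Call:
step_arm --hand '[0.1,0.05,0.05,0.05]' --travel '[[0,0,0],[0,0,0],[0,0,0],[0,0,0]]' --dr '[[0,0,0],[0,0,0],[0,0,0],[0,0,0]]'

```text
time_s: 16.15
tool_pos: [550.6, -228.4, -12.4]
orientation: [[-0.964, -0.267, -0.0], [-0.267, 0.964, -0.0], [0.0, -0.0, -1.0]]
contact_force: [0.0, 0.6, 0.1]
finger_gap: 11.7
finger_force: 30.0
```

Rib gripped at 11.7 mm. Lift, carry over the bay and undo the 1.4° turn.

Call:
step_arm --hand '[0.05,0.05,0.05,0.05,0.05,0.05,0.05,0.05,0.05,0.05,0.05,0.05]' --travel '[[0,0,10],[0,0,25],[0,0,30],[0,0,15],[2,20,0],[4,40,0],[4,45,0],[4,45,0],[3,30,0],[0.5,14.5,0],[0,0,-10],[0,0,0]]' --dr '[[0,0,0],[0,0,0],[0,0,0],[0,0,0],[0,0,-1.2],[0,0,0],[0,0,0],[0,0,0],[0,0,0],[0,0,0],[0,0,0],[0,0,0]]'

```text
time_s: 17.65
tool_pos: [567.2, -34.8, 56.5]
orientation: [[-0.969, -0.247, -0.002], [-0.247, 0.969, -0.0], [0.002, 0.0, -1.0]]
contact_force: [-0.1, 0.3, -0.4]
finger_gap: 11.7
finger_force: 30.0
```

Call:
step_arm --hand '[0.05,0.05]' --travel '[[0,0,0],[0,0,0]]' --dr '[[0,0,0],[0,0,0]]'

```text
time_s: 17.9
tool_pos: [568.3, -34.7, 57.6]
orientation: [[-0.969, -0.246, 0.0], [-0.246, 0.969, -0.0], [-0.0, -0.0, -1.0]]
contact_force: [0.6, 0.5, -0.5]
finger_gap: 11.8
finger_force: 30.0
```

Call:
step_arm --hand '[0.05,0.05,0.05,0.05,0.05,0.05]' --travel '[[0,1,-6],[0,0,-6],[0,0,-3],[0,0,-2],[0,0,-1],[0,0,0]]' --dr '[[0,0,0],[0,0,0],[0,0,0],[0,0,0],[0,0,0],[0,0,0]]'

```text
time_s: 18.65
tool_pos: [568.2, -32.9, 39.6]
orientation: [[-0.969, -0.247, 0.0], [-0.247, 0.969, -0.0], [-0.0, -0.0, -1.0]]
contact_force: [-0.2, 0.3, -0.8]
finger_gap: 11.9
finger_force: 30.0
```

Call:
step_arm --hand '[0.05,0.05,0.05,0.05]' --travel '[[0,0,-1],[0,0,-1],[0,0,-1],[0,0,0]]' --dr '[[0,0,0],[0,0,0],[0,0,0],[0,0,0]]'

```text
time_s: 19.15
tool_pos: [568.7, -33.0, 36.9]
orientation: [[-0.969, -0.247, 0.001], [-0.247, 0.969, -0.0], [-0.001, -0.0, -1.0]]
contact_force: [0.8, 0.2, 0.7]
finger_gap: 12.1
finger_force: 30.0
```

The underside is now about 5 mm below deck level with no side load, so it has entered the bay. Continuing down.

Call:
step_arm --hand '[0.05,0.05,0.05,0.05]' --travel '[[0,0,-1.5],[0,0,-1.5],[0,0,-1.5],[0,0,0]]' --dr '[[0,0,0],[0,0,0],[0,0,0],[0,0,0]]'

```text
time_s: 19.65
tool_pos: [569.0, -33.2, 33.4]
orientation: [[-0.969, -0.247, 0.002], [-0.247, 0.969, -0.001], [-0.002, -0.001, -1.0]]
contact_force: [-1.0, -0.7, 10.9]
finger_gap: 11.7
finger_force: 30.0
```

Call:
step_arm --hand '[0.05,0.05,0.05,0.05]' --travel '[[0,0,-1.5],[0,0,-1.5],[0,0,-1],[0,0,0]]' --dr '[[0,0,0],[0,0,0],[0,0,0],[0,0,0]]'

```text
time_s: 20.15
tool_pos: [568.9, -33.3, 29.0]
orientation: [[-0.969, -0.247, 0.002], [-0.247, 0.969, -0.001], [-0.001, -0.001, -1.0]]
contact_force: [-0.5, -0.1, 6.3]
finger_gap: 11.3
finger_force: 30.0
```

Springs are engaged at 6–11 N and it is still descending. Expected home is at TCP about 23.6.

Call:
step_arm --hand '[0.05,0.05,0.05,0.05,0.05]' --travel '[[0,0,-1.5],[0,0,-1.5],[0,0,-1.5],[0,0,-1],[0,0,0]]' --dr '[[0,0,0],[0,0,0],[0,0,0],[0,0,0],[0,0,0]]'

```text
time_s: 20.78
tool_pos: [568.9, -33.3, 23.6]
orientation: [[-0.969, -0.247, 0.002], [-0.247, 0.969, -0.001], [-0.001, -0.001, -1.0]]
contact_force: [-1.0, -0.1, 7.4]
finger_gap: 11.4
finger_force: 30.0
```

Call:
step_arm --hand '[0.05,0.05,0.05,0.05]' --travel '[[0,0,-1],[0,0,-0.5],[0,0,0],[0,0,0]]' --dr '[[0,0,0],[0,0,0],[0,0,0],[0,0,0]]'

```text
time_s: 21.28
tool_pos: [568.9, -33.2, 23.5]
orientation: [[-0.969, -0.247, 0.002], [-0.247, 0.969, -0.001], [-0.002, -0.001, -1.0]]
contact_force: [-4.9, -1.2, 23.1]
finger_gap: 11.8
finger_force: 30.0
```

It is at a hard stop at TCP z 23.5 with 23 N, which is the bay floor. Release and retreat, then verify.

Call:
step_arm --hand '[0.05,0.3,0.5,0.6,0.6,0.6,0.6,0.6,0.6,0.6,0.6,0.6]' --travel '[[0,0,1],[0,0,0],[0,0,0],[0,0,0],[0,0,0],[0,0,10],[0,0,40],[0,0,50],[-20,40,20],[-30,60,0],[-30,60,0],[-30,60,0]]' --dr '[[0,0,0],[0,0,0],[0,0,0],[0,0,0],[0,0,0],[0,0,0],[0,0,0],[0,0,0],[0,0,0],[0,0,0],[0,0,0],[0,0,0]]'

```text
time_s: 22.78
tool_pos: [463.6, 176.3, 143.1]
orientation: [[-0.969, -0.247, 0.002], [-0.247, 0.969, 0.0], [-0.002, -0.0, -1.0]]
contact_force: [0.2, -0.1, 0.4]
finger_gap: 52.6
finger_force: 0.0
```

```bash
python3 - <<'E'
from prof import *
S=grab('side','s7.png');T=grab('top','t7.png')
for n,im,reg in(('side',S,(240,130,335,240)),('top',T,(305,140,430,250))):
    x0,y0,x1,y1=reg; h=cv2.cvtColor(im[y0:y1,x0:x1],cv2.COLOR_RGB2HSV)
    for c in cv2.findContours(cv2.inRange(h,(40,80,40),(95,255,255)),cv2.RETR_EXTERNAL,cv2.CHAIN_APPROX_NONE)[0]:
        if cv2.contourArea(c)>8:
            r=cv2.minAreaRect(c);print(n,np.round(r[0],1)+[x0,y0],np.round(r[1],1),round(r[2]),cv2.contourArea(c))
# expected rib centroid (home: rib visible centre z~58..61 world) in both views
for z in(58,61,68): print(z,proj('side',[568,-33.7,z]),proj('top',[568,-33.7,z]))
c=(568,-33.7)
for n,f in(('side','pics/s7.png'),('top','pics/t7.png')):
    s,p=prof(n,cv2.imread(f),c,np.radians(14.1),54,(-9,-12,-15),'x',50);print(n,p.astype(int))
print(arm.read_state()['tool_pos'])
E
```

```text
side [288.9 203.6] [ 5. 15.] 34 60.0
side [296.6 159.3] [ 5.8 10.2] 37 35.5
top [383.2 231.7] [9.2 4.9] 76 30.0
top [339.7 177.8] [15.1  4.1] 74 45.0
58 [[288.6 203.9]] [[339.6 177.7]]
61 [[288.5 203.3]] [[339.6 177.4]]
68 [[288.4 201.9]] [[339.7 176.9]]
side [199 215 219 219 211 202 198 202 208 181 120  91 120 159 174 180 173 169 164 160 160 161 163 168 166 167 171 169 168 167 169 175 182 186 185 183 187 188 179
 140  85  72 106 171 210 211 198 199 209 217 218]
top [221 225 218 195 165 156 173 186 174 140 112 117 146 172 186 189 191 197 198 195 193 192 191 194 194 193 193 192 191 190 191 192 193 193 194 193 192 190 175
 150 134 143 169 184 176 163 169 193 217 227 230]
[460.8 179.2 142.7]
```

The rib sits at the home projection in both views (z about 58–60), and the stop height of 23.5 matches the predicted 23.6. The cover hasn't moved.

```bash
python3 -c "
from h import *
print(tri([[288.9,203.6]],[[339.7,177.8]]), arm.close_job())"
```

```text
the job is handed in; nothing more can be done
[[567.23987061 -33.73167548  58.5623533    0.81020376]] None
```

The job is handed in, with no verdict returned: by force and camera checks the cover stands flat on the right-front counter and the cassette is pressed home in the bay, cut corner to cut corner, and the arm's path stayed clear of the bowl and bell.

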